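# Weigh the nested terracotta pots on the bench scale

## Robot

A 7-joint arm with a two-finger parallel gripper is mounted at the origin on the work surface. World frame = base frame: x ahead of the robot, y to its left, z up, the work surface at z = 0. Lengths are in m, angles in rad, forces in N, time in s.
With the tool pointing down it reaches from about 0.4 to 0.85 m from the base axis. Payload 10.4 kg.
Tool frame: the origin (TCP) lies midway between the tips of the shut fingers; the grasp point (between the pads) lies r.grip_point_offset behind it (r.grip_point_offset is the distance from the TCP to the grasp point, in m); z points along the fingers, y is the line along which they close (so a half turn about z gives the same grasp; the last joint's range is limited). The gripper opens to 87 mm and grips with 3 to 60 N. Pads are 19 mm wide; open, the fingers measure 117 mm over their backs; the gripper's body (75 mm by 190 mm) begins 51 mm behind the grasp point.
Start: joints at [-1.309, 0.332, -0.065, 1.46, 0.022, 1.35, -0.088], TCP at [0.176, 0.6, 0.223] pointing down, gripper open.
Joint ranges: [-2.6, 2.6], [-0.5, 2.12], [-1.47, 1.34], [0.16, 2.42], [-1.27, 4.41], [0.06, 2.06], [-2.6, 2.6]. Speed limits (rad/s): [2.22, 2.22, 2.79, 2.79, 3.14, 3.14, 3.14].

## Interface

Orientations are given as a unit quaternion [x, y, z, w].
In Python, from bench import r gives the robot as it stands.
- The arm moves only by the tool play_rows, never from a script. Its arguments are lists of equal length, an entry for each row: "claw": the closure, from 0 (fully open) to 1 (shut); "delta_pos": the shift along the tool's x, y, z scaled (see below), a list of three; "delta_rot": the turn, a rotation vector about the tool's x, y, z scaled (see below), a list of three. A call has 1 to 8 rows; each row shifts and turns the commanded pose from where the row before left it, along the tool's axes as they then stand; what a row does not reach is not made up. The controller multiplies each number of a shift by 200 mm and each number of a turn by pi rad. A row lasts 1/10 s, in which the tool goes at most 50 mm and 8.59 degrees, less where a joint would pass 70% of its speed; a pose out of reach is approached as far as the arm can. A call with a number of a shift or a turn outside -1 to 1 is refused whole. A call with a gripper value outside its range is refused whole. The fingers move at their own pace and stop on an object; "squeeze" is the grip in N (left out, the last holds). Time passes only in rows, so rows that do not move let the fingers close. It gives the time, the measured TCP pose, the force, the opening and the grip force at its end, in the units of the state.
- r.read_state(): the state, without advancing time (a new reading comes with each control period).
- r.camera(name): name is "scene" or "top" or "wrist"; returns a dict with "pixels" (400x640x3 uint8, red, green, blue), "camera_matrix" (3x3 intrinsics, pixels), "D" ([k1, k2, p1, p2, k3] as OpenCV has them; the pictures are not rectified), "cam_to_world" (4x4, takes a point from camera to world coordinates); the wrist camera has in their place "hand_eye" (4x4, takes a point from camera to tool coordinates, whose origin is the TCP and whose axes are the flange's). Camera axes: x right, y up, looking along -z (the intrinsics and any distortion apply to the point x, -y, -z); pixel columns grow to the right and rows downward; lengths in m; the calibration is good to about 2 mm. A picture is of the moment at which its call begins: read the wrist's pose just before it. There is no depth.
- r.close_job(): hands the job in; it is judged then, once.
The state is a dict: "time": time; "joint_positions": joint angles; "joint_vel": joint speeds; "joint_torque": joint torques, N m; "ee_pos": TCP position; "eef_rot": TCP orientation; "ft_force": force on the tool from outside, world axes, zero at the start; "torque": the same for the moment, N m; "width": finger opening in m; "grip_force": force on a finger pad.
Only numpy, scipy, OpenCV 4.12 (cv2) and the standard library are available. Lean on these libraries where they do the work, as an engineer would, in place of code of your own. Each camera call takes 0.05 s, during which the arm holds its last target. There are 200 camera calls.

## Task

Weigh the stacked terracotta pots: press the scale's large round key to zero it while the pan is empty, then slide the stack along the deck from its ring mark to the middle of the square steel pan, upright and still nested, without lifting it, and let go. Then press the square key to hold the reading and after it the long bar key to enter it: one key at a time, each fully down and let up again. Do not press the small round key, and leave everything else on the bench where it is.

Things in the scene. Friction and masses are not known exactly. Their poses are not given: they have to be found in the camera images.
- deck: The bench scale: flat white-painted deck, 140 (its x) x 330 (its y) x 22 mm high, fixed to the bench. Origin: centre of its underside on the bench, z up. It carries the square pan at one end of its y length and the ring mark at the other, 180 mm apart, either way round; its whole top is level at 22 mm and smooth, so things slide across.
- pan: The weighing pan: square steel plate 104 mm wide with a thin dark gap round it, let in level with the deck's top. Origin: its centre, on the deck's top; axes parallel to the deck's.
- park: The ring mark: thin dark circle of 86 mm drawn on the deck, where the pots stand at first. Origin: its centre, on the deck's top.
- outer_pot: Lower, outer terracotta pot, loose: foot 52 mm across, 56 mm at 36 mm height, then a collar to the rim of 61 mm at 55 mm height; wall 4 mm, floor 5 mm, 90 to 180 g. Origin: centre of its underside, z up.
- inner_pot: Smaller terracotta pot standing loosely inside the outer one: foot 35 mm, rim 46 mm across, 62 mm high, 50 to 100 g; its top is 67 mm above the deck. Origin: centre of its underside, 5 mm above the outer pot's underside.
- keypad: The scale's keypad: white plastic box 130 (its x) x 235 (its y) x 30 mm high, fixed to the bench, blank dark green display strip along its far (+x) edge. Four keys stand 9 mm proud in a row along its y, 56 mm apart, in any order. Origin: centre of its underside, z up.
- zero (a joint): Spring key of the keypad, large round, 32 mm across, grey plastic. Value in m: 0 up, 0.005 fully down; it moves straight down. Needs about 2 N to start moving and about 4 N fully down, springs back by itself. Counts as pressed from 0.0035.
- zero_top (a point): Middle of the top face of the large round key, 39 mm above the bench when up, axes parallel to the keypad's (z up); moves down with the key.
- hold (a joint): Spring key of the keypad, square, 27 x 27 mm, grey plastic. Value in m: 0 up, 0.005 fully down; it moves straight down. Needs about 2 N to start moving and about 4 N fully down, springs back by itself. Counts as pressed from 0.0035.
- hold_top (a point): Middle of the top face of the square key, 39 mm above the bench when up, axes parallel to the keypad's (z up); moves down with the key.
- enter (a joint): Spring key of the keypad, long bar, 46 mm along the keypad's x by 15 mm along its y, grey plastic. Value in m: 0 up, 0.005 fully down; it moves straight down. Needs about 2 N to start moving and about 4 N fully down, springs back by itself. Counts as pressed from 0.0035.
- enter_top (a point): Middle of the top face of the long bar key, 39 mm above the bench when up, axes parallel to the keypad's (z up); moves down with the key.
- clear (a joint): Spring key of the keypad, small round, 16 mm across (to be left alone), grey plastic. Value in m: 0 up, 0.005 fully down; it moves straight down. Needs about 2 N to start moving and about 4 N fully down, springs back by itself. Counts as pressed from 0.0035.
- clear_top (a point): Middle of the top face of the small round key, 39 mm above the bench when up, axes parallel to the keypad's (z up); moves down with the key.
- jar: Bystander: glass jar with aluminium screw lid, 72 mm across, 102 mm high, behind the deck. Origin: centre of its underside.
- scraper: Bystander: yellow plastic scraper lying flat, 100 x 60 x 4 mm, with an 8 mm thick edge, behind the keypad. Origin: centre of its underside.
- bamboo_rib: Bystander: oval bamboo rib lying flat, 120 x 50 x 6 mm, behind the deck. Origin: centre of its underside.
- wood_knife: Bystander: wooden modelling knife, 170 x 18 x 8 mm, in front of the keypad. Origin: underside, 65 mm from the handle's end.
- test_tile: Bystander: white test tile 55 x 35 x 7 mm, between deck and keypad. Origin: centre of its underside.
- guide_stick: Bystander: wooden rolling guide, 260 x 22 x 9 mm, far side of the bench. Origin: centre of its underside.
Things that resemble listed ones, but are neither listed nor needed, are in the scene too. What is shaped like the inner_pot but green is not meant.

How it is judged:
By the outcome, as a careful person would: the job done as asked, in the order asked, and still so for the second after the job is handed in, with the robot touching nothing.
It also fails if it takes over 59 s, if anything falls off the work surface, if the arm or the gripper's body presses on something with over 40 N, if the wrist force passes 120 N, or if a joint passes its speed limit or range.

## Working session

There is one attempt and no reset: what is moved stays moved. The work goes in short steps, Python scripts to look and compute and a tool call to move; the robot and the scene stay as the last step left them, time stands still between calls to the robot, and variables do not carry over. Pictures are saved under pics/ and viewed, at most 10 in all, crops included, and the job is handed in when it is done.

Besides the shell and the picture viewer there is one more tool, called by a JSON object that holds its "api" and its "payload". play_rows: Moves the arm, as the interface text tells. Shifts and turns lie within -1 to 1; 1 stands for 200 mm of shift or pi rad of turn. Its arguments: {"type":"object","properties":{"claw":{"type":"array"},"delta_pos":{"type":"array"},"delta_rot":{"type":"array"},"squeeze":{"type":"number"}},"required":["claw","delta_pos","delta_rot"]}

```bash
ls; mkdir -p pics; cat > h.py <<'E'
import numpy as np, cv2
from bench import r
def shot(n,f=None):
    c=r.camera(n)
    if f: cv2.imwrite('pics/'+f,c['pixels'][:,:,::-1])
    return c
def ray(c,uv,z,T=None):
    T=np.array(c['cam_to_world']) if T is None else T
    K=np.array(c['camera_matrix']);D=np.array(c['D'])
    p=cv2.undistortPoints(np.array(uv,float).reshape(-1,1,2),K,D).reshape(-1,2)
    d=np.c_[p[:,0],-p[:,1],-np.ones(len(p))]@T[:3,:3].T
    o=T[:3,3]; return o+d*((z-o[2])/d[:,2])[:,None]
def proj(c,X):
    T=np.linalg.inv(np.array(c['cam_to_world']));P=np.atleast_2d(X)@T[:3,:3].T+T[:3,3]
    return cv2.projectPoints(P*[1,-1,-1],np.zeros(3),np.zeros(3),np.array(c['camera_matrix']),np.array(c['D']))[0].reshape(-1,2)
E
python3 - <<'E'
from h import *
for n in('top','scene'):
    c=shot(n,n+'0.png'); print(n,np.round(c['cam_to_world'],3).tolist(),np.round(c['camera_matrix'],1).tolist(),c['D'])
s=r.read_state();print({k:np.round(v,3).tolist() for k,v in s.items()},r.grip_point_offset)
E
```

```text
pics
top [[0.008, 0.99, -0.144, 0.473], [-1.0, 0.011, 0.017, 0.076], [0.019, 0.144, 0.989, 0.911], [0.0, 0.0, 0.0, 1.0]] [[376.2, 0.0, 322.0], [0.0, 376.2, 199.7], [0.0, 0.0, 1.0]] [-0.06254046  0.          0.          0.          0.        ]
scene [[0.784, -0.517, 0.344, 1.002], [0.62, 0.642, -0.451, -0.508], [0.012, 0.567, 0.824, 1.085], [0.0, 0.0, 0.0, 1.0]] [[494.3, 0.0, 313.5], [0.0, 494.3, 200.1], [0.0, 0.0, 1.0]] [-0.13761427  0.          0.          0.          0.        ]
{'time': 0.1, 'joint_positions': [-1.309, 0.333, -0.065, 1.461, 0.022, 1.35, -0.089], 'joint_vel': [-0.0, -0.002, 0.001, -0.001, 0.0, -0.0, -0.002], 'joint_torque': [0.001, -62.455, 0.024, -39.071, -0.062, 0.037, 0.0], 'ee_pos': [0.176, 0.599, 0.222], 'eef_rot': [0.142, 0.99, -0.001, -0.0], 'ft_force': [-0.139, 0.7, -0.91], 'torque': [-0.001, -0.023, 0.038], 'grip_force': 0.0, 'width': 0.087} 0.0187
```

View pics/top0.png

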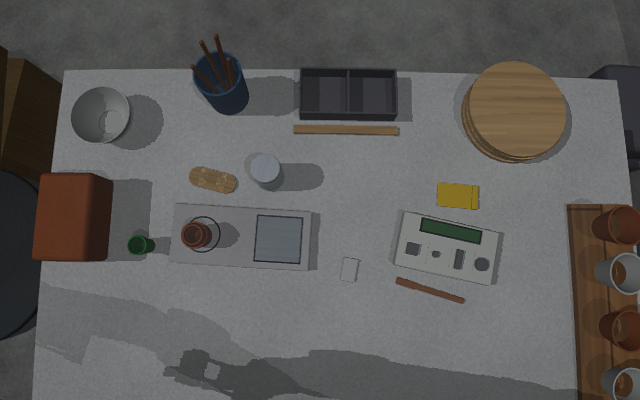

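View pics/scene0.png

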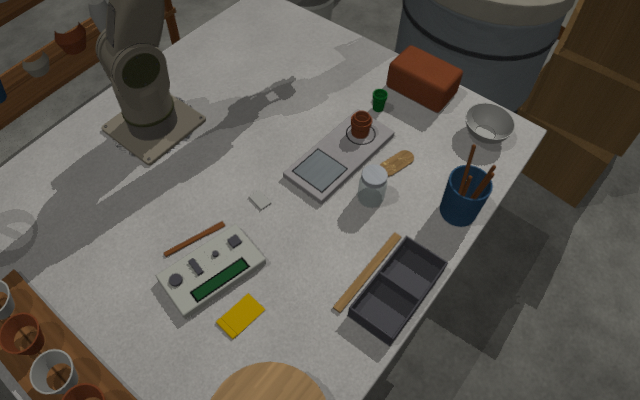

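Look-alikes in the top view are:
- the stack on the ring mark at (195,235)
- the green pot at (139,245)
- the terracotta and white pots on the shelf at (620,225), (622,272), (620,328) and (625,383)
- the brick-coloured block at (72,217)

By the description, the right one is the stack on the deck at (195,235). The keys from left to right are square (413,249), small round (436,254), bar (459,258) and large round (482,264). I'll check the choice in one crop and measure.

```bash
python3 - <<'E'
from h import *
c=shot('top'); im=c['pixels'][:,:,::-1].copy()
print('tcp px top',proj(c,r.read_state()['ee_pos']))
a=cv2.resize(im[190:285,160:320],None,fx=5,fy=5,interpolation=cv2.INTER_CUBIC)[:, :800]
a=im[195:280,160:320]; b=im[200:295,385:510]
a=cv2.resize(a,(640,340),interpolation=cv2.INTER_CUBIC); b=cv2.resize(b,(342,260),interpolation=cv2.INTER_CUBIC)
o=np.zeros((600,640,3),np.uint8);o[:340]=a;o[340:,:342]=b
cv2.imwrite('pics/crop1.png',o)
hsv=cv2.cvtColor(im,cv2.COLOR_BGR2HSV); g=cv2.cvtColor(im,cv2.COLOR_BGR2GRAY)
def cs(m,off,z,lo=15,hi=1e5):
    for k in cv2.findContours(m.astype(np.uint8),cv2.RETR_LIST,cv2.CHAIN_APPROX_NONE)[0]:
        A=cv2.contourArea(k)
        if lo<A<hi:
            k=k+np.array(off); R=cv2.minAreaRect(k); M=cv2.moments(k); cen=[M['m10']/M['m00'],M['m01']/M['m00']]
            print(A,np.round(cen,1),'rect',np.round(R[0]+R[1]+(R[2],),1),'->',np.round(ray(c,[cen,R[0]],z)[:,:2],4).tolist(), 'box',np.round(ray(c,cv2.boxPoints(R),z)[:,:2],4).tolist())
print('pan');cs(g[210:275,240:312]<95,(240,210),.022,200)
print('keys');cs(g[236:280,398:498]<105,(398,236),.039)
print('disp');s=hsv[205:250,410:490];cs((s[...,1]>100)&(s[...,0]>40),(410,205),.030,100)
print('keypad');cs(g[200:295,385:510]>150,(385,200),.030,1000)
print('deck');cs(g[195:280,160:320]>140,(160,195),.022,1000)
s=hsv[200:265,165:235];print('pot');cs((s[...,1]>100)&((s[...,0]<20)|(s[...,0]>170)),(165,200),.06,50)
for p in[(205,175),(300,215),(225,255),(400,280),(450,240)]:print(p,g[p[1],p[0]] if p[1]<400 else 0)
E
```

```text
tcp px top [[ 22.56288789 415.15775933]]
pan
1902.5 [277.8 239.3] rect [277.7 239.2  44.9  44.8   3.8] -> [[0.5069, 0.1633], [0.5071, 0.1637]] box [[0.458, 0.2184], [0.563, 0.2146], [0.557, 0.1083], [0.4521, 0.1137]]
2161.0 [278.1 239. ] rect [278.  238.9  47.5  47.7   4.1] -> [[0.5078, 0.1628], [0.5079, 0.1629]] box [[0.4558, 0.221], [0.5676, 0.2165], [0.5607, 0.1041], [0.4491, 0.1104]]
keys
161.5 [481.5 263.7] rect [481.5 263.5  13.   15.   90. ] -> [[0.4527, -0.3133], [0.4532, -0.3132]] box [[0.4682, -0.2958], [0.4682, -0.3321], [0.4381, -0.3306], [0.4382, -0.2946]]
41.5 [435.8 253.8] rect [436. 254.   6.   8.  90.] -> [[0.4754, -0.205], [0.4751, -0.2055]] box [[0.482, -0.1962], [0.482, -0.2152], [0.4682, -0.2147], [0.4681, -0.1958]]
166.5 [458.8 259. ] rect [458.9 259.2   9.7  20.2   9.5] -> [[0.4635, -0.2593], [0.4631, -0.2594]] box [[0.442, -0.2433], [0.488, -0.2529], [0.4843, -0.2757], [0.4383, -0.2659]]
93.5 [495.1 267.2] rect [496.7 260.9   5.6  37.5   9. ] -> [[0.4446, -0.3457], [0.4591, -0.3503]] box [[0.4174, -0.3345], [0.5034, -0.353], [0.5013, -0.3665], [0.4153, -0.3478
[... 269 characters left out ...]
.2662]] box [[0.5169, -0.2187], [0.5173, -0.315], [0.4985, -0.3141], [0.4982, -0.2181]]
disp
keypad
deck
pot
227.0 [191.1 234.2] rect [191.5 234.   17.   18.    0. ] -> [[0.5147, 0.3561], [0.5152, 0.3553]] box [[0.4947, 0.3736], [0.5353, 0.3759], [0.5358, 0.337], [0.4952, 0.3349]]
127.5 [199.5 234.9] rect [197.6 234.8  17.2  25.4   5.2] -> [[0.5134, 0.337], [0.5136, 0.3414]] box [[0.4867, 0.3621], [0.5437, 0.3599], [0.5407, 0.3206], [0.4838, 0.323]]
514.0 [193.7 234.5] rect [193.5 234.5  25.   25.   90. ] -> [[0.5141, 0.3503], [0.5141, 0.3507]] box [[0.5421, 0.3809], [0.5428, 0.3236], [0.4864, 0.3209], [0.4857, 0.3776]]
(205, 175) 93
(300, 215) 113
(225, 255) 114
(400, 280) 67
(450, 240) 128
```

View pics/crop1.png

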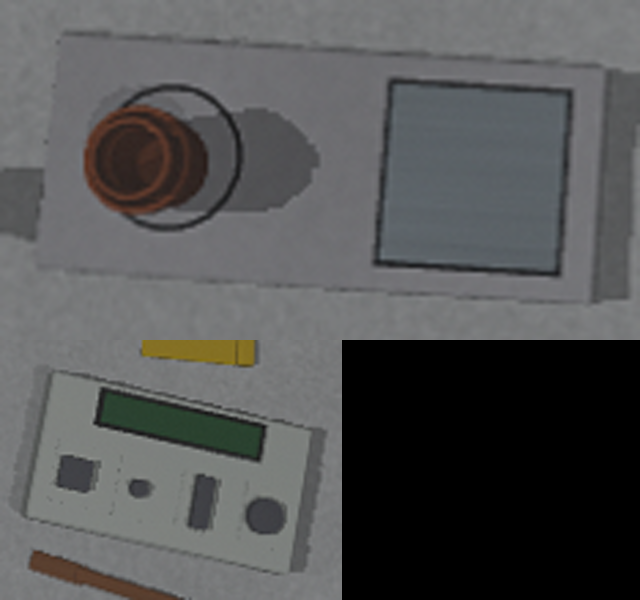

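The crop shows the terracotta stack at full-image (195,235), standing on the ring centred near (205,234), with the pan at (278,239). The keys read left to right as square, small round, bar, large round. I'll start the transit to the zero key.

{"api": "play_rows", "payload": {"claw": [1,1,1,1,1,1,1,1], "delta_pos": [[0,0,0],[-0.16,-0.14,0],[-0.16,-0.14,0],[-0.16,-0.14,0],[-0.16,-0.14,0],[-0.16,-0.14,0],[-0.16,-0.14,0],[-0.16,-0.14,0]], "delta_rot": [[0,0,-0.0228],[0,0,0],[0,0,0],[0,0,0],[0,0,0],[0,0,0],[0,0,0],[0,0,0]], "squeeze": 10}}

```text
time: 0.95
ee_pos: [0.3538, 0.3592, 0.2225]
eef_rot: [0.106, 0.994, 0.0, -0.0]
ft_force: [0.6, -0.0, -0.3]
width: 0.0308
grip_force: 0.0
```

```bash
cat >> h.py <<'E'
from scipy.spatial.transform import Rotation as Ro
def need(p,ydir=None):
    s=r.read_state();R=Ro.from_quat(s['eef_rot']).as_matrix()
    print('t',round(s['time'],2),'at',np.round(s['ee_pos'],4),'ydir',np.round(np.degrees(np.arctan2(R[1,1],R[0,1])),2),'zax',np.round(R[:,2],4),'F',np.round(s['ft_force'],1),'w',np.round(s['width'],4))
    if ydir is not None:
        d=ydir-np.degrees(np.arctan2(R[1,1],R[0,1])); print('rot z units',-d/180)
        a=np.radians(ydir);y=np.array([np.cos(a),np.sin(a),0]);R=np.c_[np.cross(y,[0,0,-1]),y,[0,0,-1]]
    print('units',np.round(R.T@(np.array(p)-s['ee_pos'])/.2,3))
E
python3 - <<'E'
from h import *
need([.453,-.313,.08])
c=shot('scene');im=c['pixels'][:,:,::-1];g=cv2.cvtColor(im,cv2.COLOR_BGR2GRAY)
hsv=cv2.cvtColor(im,cv2.COLOR_BGR2HSV)
m=np.zeros(g.shape,np.uint8);s=hsv[100:150,335:390];m[100:150,335:390]=((s[...,1]>100)&((s[...,0]<20)|(s[...,0]>170)))
k=max(cv2.findContours(m,cv2.RETR_EXTERNAL,cv2.CHAIN_APPROX_NONE)[0],key=cv2.contourArea);print('pot bbox',cv2.boundingRect(k))
for P in([.514,.343],[.517,.343],[.514,.348]):
    a=np.linspace(0,2*np.pi,40);pts=[]
    for R,z in((.026,.022),(.0305,.077),(.023,.089)):pts+=[[P[0]+R*np.cos(t),P[1]+R*np.sin(t),z] for t in a]
    q=proj(c,np.array(pts));print(P,q.min(0),q.max(0)-q.min(0))
m=np.zeros(g.shape,np.uint8);m[228:295,162:250]=g[228:295,162:250]<105
for k in cv2.findContours(m,cv2.RETR_LIST,cv2.CHAIN_APPROX_NONE)[0]:
    if cv2.contourArea(k)>15:
        M=cv2.moments(k);e=[M['m10']/M['m00'],M['m01']/M['m00']];print(cv2.contourArea(k),np.round(e,1),ray(c,[e],.039)[:,:2])
print('keys proj',proj(c,[[.4876,-.1513,.039],[.4635,-.2593,.039],[.4527,-.3133,.039]]))
cv2.imwrite('pics/s1.png',cv2.resize(im[90:320,140:410],None,fx=2.6,fy=2.6))
E
```

```text
t 0.95 at [0.3538 0.3592 0.2225] ydir 77.78 zax [-1.e-04  1.e-04 -1.e+00] F [ 0.6 -0.  -0.3] w 0.0308
units [-1.196 -3.18   0.712]
pot bbox (351, 111, 21, 27)
[0.514, 0.343] [349.87704841 110.59653289] [21.64017996 28.82082469]
[0.517, 0.343] [350.74206874 111.08009873] [21.65529743 28.83467606]
[0.514, 0.348] [350.9141382  109.61945088] [21.60066037 28.78461852]
22.0 [163.9 291.4] [[ 0.45497118 -0.35194931]]
156.0 [174.9 280.6] [[ 0.4547974  -0.31655496]]
229.0 [234.5 284. ] [[ 0.56910116 -0.23413454]]
135.5 [195.  266.9] [[ 0.46613222 -0.2612951 ]]
722.0 [221.2 277.5] [[ 0.5337312  -0.24163352]]
38.0 [214.5 254.2] [[ 0.47810658 -0.20746435]]
126.0 [233.5 241.6] [[ 0.48973566 -0.15317202]]
1324.0 [182.8 242.2] [[ 0.39413732 -0.23326679]]
keys proj [[233.41397087 240.57408438]
 [194.87130985 265.73101644]
 [175.2680295  279.08379591]]
```

View pics/s1.png

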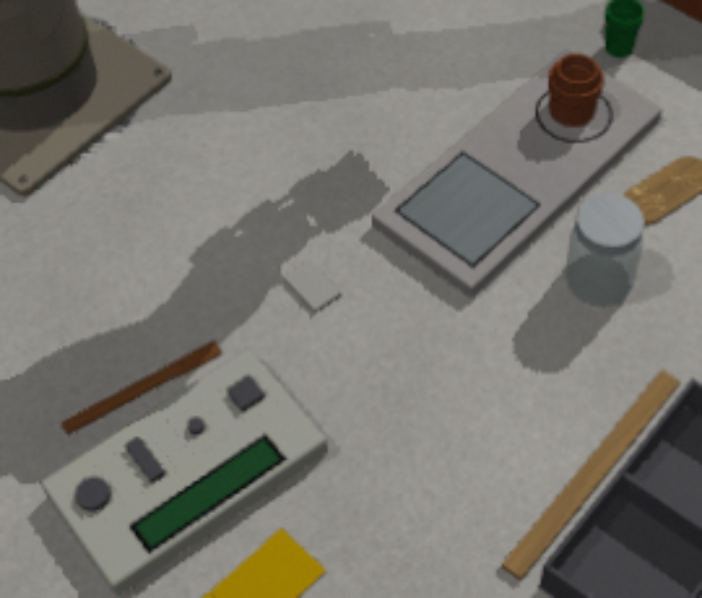

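The scene crop agrees with the top view: the pot stack is at (360,125), and the keys square, small round, bar and large round are at (233,242), (214,254), (195,267) and (175,281). The test tile and the jar are where expected. The gripper doesn't show, so I'll check where it projects.

```bash
python3 - <<'E'
from h import *
for n in('scene','top'):
    c=shot(n,n+'2.png');print(n,proj(c,[r.read_state()['ee_pos'],[0,0,0],[.354,.359,.4]]))
c=shot('wrist','w2.png');print(np.round(c['hand_eye'],3))
a=cv2.imread('pics/top2.png');b=cv2.imread('pics/w2.png')
cv2.imwrite('pics/tw2.png',np.hstack([cv2.resize(a,(400,250)),cv2.resize(b,(400,250))]))
E
```

```text
scene [[320.61963982  52.97812026]
 [153.34019805 124.59794099]
 [322.12371431  -5.4762548 ]]
top [[156.08441037 318.74246353]
 [345.97487255 461.18404822]
 [101.03918281 341.21404165]]
[[ 0.     0.971  0.241  0.065]
 [ 1.    -0.     0.    -0.   ]
 [ 0.     0.241 -0.971 -0.162]
 [ 0.     0.     0.     1.   ]]
```

View pics/tw2.png

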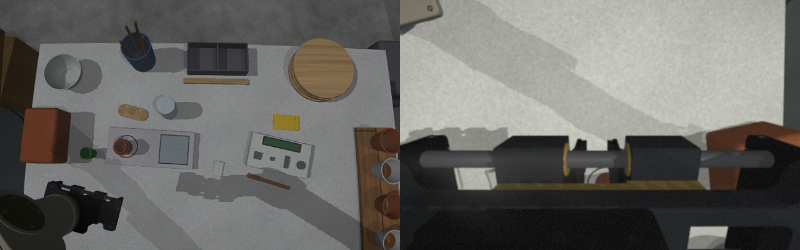

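The gripper appears at about (150,325) in the top view, so the calibration agrees. Next I'll go to the zero key.

{"api": "play_rows", "payload": {"claw": [1,1,1,1,1,1,1,1], "delta_pos": [[-0.15,-0.16,0],[-0.15,-0.16,0],[-0.15,-0.16,0],[-0.15,-0.16,0],[-0.15,-0.16,0],[-0.15,-0.16,0],[-0.15,-0.16,0],[-0.15,-0.16,0]], "delta_rot": [[0,0,0],[0,0,0],[0,0,0],[0,0,0],[0,0,0],[0,0,0],[0,0,0],[0,0,0]]}}

```text
time: 1.95
ee_pos: [0.5341, 0.0602, 0.2225]
eef_rot: [0.105, 0.994, 0.0, 0.0]
ft_force: [1.1, 0.2, -0.2]
width: 0.0004
grip_force: 0.0
```

{"api": "play_rows", "payload": {"claw": [1,1,1,1,1,1,1,1], "delta_pos": [[0,-0.22,0],[0,-0.22,0],[0,-0.22,0],[0,-0.22,0],[0,-0.22,0],[0,-0.22,0],[0,-0.22,0],[0,-0.22,0]], "delta_rot": [[0,0,0],[0,0,0],[0,0,0],[0,0,0],[0,0,0],[0,0,0],[0,0,0],[0,0,0]]}}

```text
time: 2.75
ee_pos: [0.4596, -0.2841, 0.2225]
eef_rot: [0.105, 0.994, 0.0, 0.0]
ft_force: [0.5, -0.4, -0.0]
width: 0.0005
grip_force: 0.0
```

```bash
python3 -c "
from h import *
need([.454,-.315,.05])"
```

```text
t 2.75 at [ 0.4596 -0.2841  0.2225] ydir 77.96 zax [ 4.e-04  4.e-04 -1.e+00] F [ 0.5 -0.4 -0. ] w 0.0005
units [-0.005 -0.157  0.862]
```

{"api": "play_rows", "payload": {"claw": [1,1,1,1,1,1,1], "delta_pos": [[0,-0.15,0],[0,0,0.2],[0,0,0.2],[0,0,0.2],[0,0,0.15],[0,0,0.08],[0,0,0]], "delta_rot": [[0,0,0],[0,0,0],[0,0,0],[0,0,0],[0,0,0],[0,0,0],[0,0,0]]}}

```text
time: 3.45
ee_pos: [0.4522, -0.3112, 0.0539]
eef_rot: [0.105, 0.994, 0.001, -0.002]
ft_force: [0.2, 0.3, 1.1]
width: 0.0011
grip_force: 0.0
```

```bash
python3 -c "
from h import *
need([.454,-.315,.034])"
```

```text
t 3.45 at [ 0.4522 -0.3112  0.0539] ydir 77.92 zax [-0.0043  0.002  -1.    ] F [0.2 0.3 1.1] w 0.0011
units [-0.013 -0.017  0.1  ]
```

{"api": "play_rows", "payload": {"claw": [1,1,1,1,1,1,1], "delta_pos": [[-0.01,-0.015,0.03],[0,0,0.03],[0,0,0.02],[0,0,0.02],[0,0,0.01],[0,0,0],[0,0,0]], "delta_rot": [[0,0,0],[0,0,0],[0,0,0],[0,0,0],[0,0,0],[0,0,0],[0,0,0]]}}

```text
time: 4.15
ee_pos: [0.4545, -0.3168, 0.0349]
eef_rot: [0.106, 0.994, 0.0, 0.0]
ft_force: [1.5, 1.2, 4.3]
width: 0.0005
grip_force: 1.9
```

{"api": "play_rows", "payload": {"claw": [1,1,1], "delta_pos": [[0,0,0.01],[0,0,0.01],[0,0,0]], "delta_rot": [[0,0,0],[0,0,0],[0,0,0]]}}

```text
time: 4.45
ee_pos: [0.4547, -0.3169, 0.0338]
eef_rot: [0.107, 0.994, 0.001, 0.001]
ft_force: [-11.8, 10.8, 44.6]
width: 0.0003
grip_force: 22.5
```

{"api": "play_rows", "payload": {"claw": [1,1,1,1,1,0,0,0], "delta_pos": [[0,0,-0.03],[0,0,-0.1],[0,0,-0.2],[0,0,-0.22],[0,0,-0.2],[0,0.2,-0.05],[0,0.22,0],[0,0.22,0]], "delta_rot": [[0,0,0],[0,0,0],[0,0,0],[0,0,0],[0,0,0],[0,0,0],[0,0,0],[0,0,0]]}}

```text
time: 5.25
ee_pos: [0.4809, -0.1905, 0.1908]
eef_rot: [0.107, 0.994, 0.0, 0.0]
ft_force: [1.4, -0.7, -0.5]
width: 0.0171
grip_force: 0.0
```

```bash
python3 - <<'E'
from h import *
c=shot('top');im=c['pixels'][:,:,::-1];hsv=cv2.cvtColor(im,cv2.COLOR_BGR2HSV);g=cv2.cvtColor(im,cv2.COLOR_BGR2GRAY)
m=np.zeros(g.shape,np.uint8);s=hsv[200:265,165:235];m[200:265,165:235]=((s[...,1]>100)&((s[...,0]<20)|(s[...,0]>170)))
k=max(cv2.findContours(m,cv2.RETR_EXTERNAL,cv2.CHAIN_APPROX_NONE)[0],key=cv2.contourArea);x=cv2.boundingRect(k);print('pot',x)
for P in([.514,.343],[.514,.346],[.516,.346]):
    a=np.linspace(0,2*np.pi,40);pts=[]
    for R,z in((.026,.022),(.0305,.077),(.023,.089)):pts+=[[P[0]+R*np.cos(t),P[1]+R*np.sin(t),z] for t in a]
    q=proj(c,np.array(pts));print(P,q.min(0)+.5,q.max(0)-q.min(0))
print('ring',proj(c,[[.5172,.3427,.022]]),ray(c,[[205,234.2]],.022))
# deck yaw from pan gap edges
need([.514,.344,.16],87)
E
```

```text
pot (181, 222, 26, 26)
[0.514, 0.343] [181.34788198 220.96376636] [31.92125672 27.5540719 ]
[0.514, 0.346] [180.01078343 220.94755162] [31.99392032 27.5512842 ]
[0.516, 0.346] [180.06258262 220.05193289] [31.98161778 27.53467295]
ring [[202.02962336 234.08596304]] [[0.51702091 0.33563008 0.022     ]]
t 5.3 at [ 0.4831 -0.1823  0.1902] ydir 78.2 zax [-2.0e-04  3.2e-03 -1.0e+00] F [4.2 5.7 0.2] w 0.0208
rot z units -0.048905259056540806
units [-0.017  2.636  0.151]
```

{"api": "play_rows", "payload": {"claw": [0,0,0,0,0,0,0,0], "delta_pos": [[0,0,0],[0,0,0],[0,0.22,0],[0,0.22,0],[0,0.22,0],[0,0.22,0],[0,0.22,0],[0,0.22,0]], "delta_rot": [[0,0,-0.0245],[0,0,-0.0245],[0,0,0],[0,0,0],[0,0,0],[0,0,0],[0,0,0],[0,0,0]]}}

```text
time: 6.1
ee_pos: [0.4962, 0.0733, 0.1904]
eef_rot: [0.03, 1.0, 0.0, -0.0]
ft_force: [1.4, 0.0, 0.4]
width: 0.083
grip_force: 0.0
```

{"api": "play_rows", "payload": {"claw": [0,0,0,0,0,0,0,0], "delta_pos": [[0,0.22,0],[0,0.22,0],[0,0.22,0],[0,0.22,0],[0,0.22,0],[0,0.1,0],[0,0,0.1],[0,0,0]], "delta_rot": [[0,0,0],[0,0,0],[0,0,0],[0,0,0],[0,0,0],[0,0,0],[0,0,0],[0,0,0]]}}

```text
time: 6.9
ee_pos: [0.5094, 0.3109, 0.1677]
eef_rot: [0.029, 1.0, -0.002, -0.002]
ft_force: [0.7, -0.9, -0.4]
width: 0.0869
grip_force: 0.0
```

```bash
python3 -c "
from h import *
need([.5135,.3435,.12],86.8)"
```

```text
t 6.9 at [0.5094 0.3109 0.1677] ydir 86.67 zax [-0.0037 -0.0033 -1.    ] F [ 0.7 -0.9 -0.4] w 0.0869
rot z units -0.0007365343481079694
units [-0.011  0.164  0.238]
```

{"api": "play_rows", "payload": {"claw": [0,0,0,0], "delta_pos": [[-0.01,0.16,0],[0,0,0.15],[0,0,0.1],[0,0,0]], "delta_rot": [[0,0,0],[0,0,0],[0,0,0],[0,0,0]]}}

```text
time: 7.3
ee_pos: [0.5136, 0.3414, 0.1181]
eef_rot: [0.03, 1.0, -0.002, -0.002]
ft_force: [-0.8, -0.3, -0.5]
width: 0.0868
grip_force: 0.0
```

```bash
python3 -c "
from h import *
need([.5135,.3435,.0275],86.8)
c=shot('top','top3.png');d=shot('scene','s3.png');print(proj(c,r.read_state()['ee_pos']))
a=cv2.imread('pics/top3.png')[180:290,110:270];b=cv2.imread('pics/s3.png')[40:160,290:450]
cv2.imwrite('pics/c3.png',np.hstack([cv2.resize(a,(400,275)),cv2.resize(b,(367,275))]))"
```

```text
t 7.3 at [0.5136 0.3414 0.1181] ydir 86.55 zax [-0.0038 -0.0036 -1.    ] F [-0.8 -0.3 -0.5] w 0.0868
rot z units -0.0013742118181554808
units [0.001 0.011 0.453]
[[188.08304918 232.48503303]]
```

View pics/c3.png

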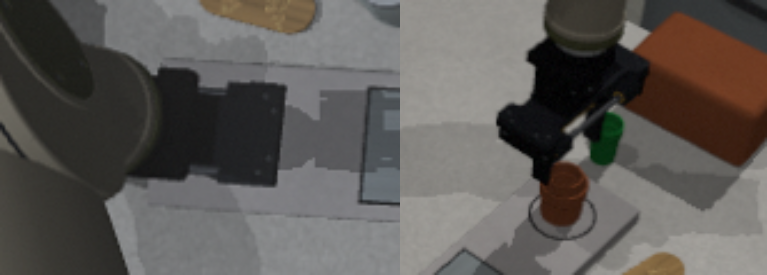

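The picture shows the fingers straddling the stack along the deck's length (scene crop, fingers at (543,160) and (600,125), pot at (565,195)), with the green pot clear behind. Next I'll descend.

{"api": "play_rows", "payload": {"claw": [0,0,0,0,0,0], "delta_pos": [[0,0.01,0.1],[0,0,0.1],[0,0,0.1],[0,0,0.1],[0,0,0.05],[0,0,0]], "delta_rot": [[0,0,0],[0,0,0],[0,0,0],[0,0,0],[0,0,0],[0,0,0]]}}

```text
time: 8.0
ee_pos: [0.5149, 0.3449, 0.0306]
eef_rot: [0.03, 1.0, -0.0, -0.0]
ft_force: [-0.5, 1.2, 0.7]
width: 0.0871
grip_force: 0.0
```

{"api": "play_rows", "payload": {"claw": [0.22,0.22,0.22,0.22,0.22], "delta_pos": [[0,0,0],[0,0,0],[0,0,0],[0,0,0],[0,0,0]], "delta_rot": [[0,0,0],[0,0,0],[0,0,0],[0,0,0],[0,0,0]], "squeeze": 4}}

```text
time: 8.5
ee_pos: [0.515, 0.3454, 0.0309]
eef_rot: [0.03, 1.0, 0.0, 0.0]
ft_force: [0.5, -0.5, -0.5]
width: 0.0684
grip_force: 0.0
```

```bash
python3 -c "
from h import *
need([.5135,.3435,.0275],86.8)"
```

```text
t 8.5 at [0.515  0.3454 0.0309] ydir 86.61 zax [ 3.e-04  4.e-04 -1.e+00] F [ 0.5 -0.5 -0.5] w 0.0684
rot z units -0.0010640377728259568
units [ 0.007 -0.01   0.017]
```

{"api": "play_rows", "payload": {"claw": [0.22,0.3,0.35,0.4,0.45,0.5,0.5,0.5], "delta_pos": [[0.007,-0.01,0.015],[0,0,0],[0,0,0],[0,0,0],[0,0,0],[0,0,0],[0,0,0],[0,0,0]], "delta_rot": [[0,0,0],[0,0,0],[0,0,0],[0,0,0],[0,0,0],[0,0,0],[0,0,0],[0,0,0]], "squeeze": 5}}

```text
time: 9.3
ee_pos: [0.5134, 0.3435, 0.0276]
eef_rot: [0.03, 1.0, 0.0, 0.0]
ft_force: [0.4, 1.3, 0.9]
width: 0.0609
grip_force: 5.0
```

```bash
python3 - <<'E'
from h import *
s=r.read_state();print(s['grip_force'])
c=shot('scene');im=c['pixels'][:,:,::-1];g=cv2.cvtColor(im,cv2.COLOR_BGR2GRAY)
# pan edges in scene: dark gap contour
o=(280,145);m=(g[145:200,280:352]<80).astype(np.uint8)
for k in cv2.findContours(m,cv2.RETR_LIST,cv2.CHAIN_APPROX_NONE)[0]:
    if cv2.contourArea(k)>300:
        k=k+np.array(o);q=cv2.approxPolyDP(k,6,True).reshape(-1,2);M=cv2.moments(k);e=[M['m10']/M['m00'],M['m01']/M['m00']]
        print(len(q),q.tolist(),ray(c,[e],.022)[:,:2], np.round(ray(c,q,.022)[:,:2],4).tolist(),ray(c,q,.022).mean(0))
need([.508,.163,.03])
E
```

```text
4.952226748707744
4 [[317, 149], [292, 171], [322, 192], [347, 168]] [[0.50911328 0.16283953]] [[0.4576, 0.2175], [0.4531, 0.113], [0.5597, 0.1088], [0.5636, 0.2156]] [0.50849959 0.16373819 0.022     ]
t 9.35 at [0.5134 0.3435 0.0276] ydir 86.61 zax [ 1.e-04  3.e-04 -1.e+00] F [0.1 1.4 1.4] w 0.0606
units [-0.026 -0.902 -0.012]
```

{"api": "play_rows", "payload": {"claw": [0.5,0.5,0.5,0.5,0.5,0.5,0.5,0.5], "delta_pos": [[0,-0.02,0],[0,-0.03,0],[-0.002,-0.04,0],[-0.002,-0.04,0],[-0.002,-0.04,0],[-0.002,-0.04,0],[-0.002,-0.04,0],[-0.002,-0.04,0]], "delta_rot": [[0,0,0],[0,0,0],[0,0,0],[0,0,0],[0,0,0],[0,0,0],[0,0,0],[0,0,0]]}}

```text
time: 10.15
ee_pos: [0.5123, 0.2846, 0.0276]
eef_rot: [0.03, 1.0, 0.0, 0.0]
ft_force: [-0.1, 1.8, 1.6]
width: 0.0608
grip_force: 4.9
```

{"api": "play_rows", "payload": {"claw": [0.5,0.5,0.5,0.5,0.5,0.5,0.5,0.5], "delta_pos": [[-0.001,-0.04,0],[-0.001,-0.04,0],[-0.001,-0.04,0],[-0.001,-0.04,0],[-0.001,-0.04,0],[-0.001,-0.04,0],[-0.001,-0.04,0],[-0.001,-0.04,0]], "delta_rot": [[0,0,0],[0,0,0],[0,0,0],[0,0,0],[0,0,0],[0,0,0],[0,0,0],[0,0,0]]}}

```text
time: 10.95
ee_pos: [0.5101, 0.2207, 0.0276]
eef_rot: [0.03, 1.0, 0.0, 0.0]
ft_force: [-0.1, 1.9, 1.6]
width: 0.0611
grip_force: 4.9
```

```bash
python3 -c "
from h import *
need([.508,.163,.0276])"
```

```text
t 10.95 at [0.5101 0.2207 0.0276] ydir 86.61 zax [ 0.e+00  1.e-04 -1.e+00] F [-0.1  1.9  1.6] w 0.0611
units [-0.006 -0.288 -0.   ]
```

{"api": "play_rows", "payload": {"claw": [0.5,0.5,0.5,0.5,0.5,0.5,0.5,0.5], "delta_pos": [[-0.001,-0.04,0],[-0.001,-0.04,0],[-0.001,-0.04,0],[-0.001,-0.04,0],[-0.001,-0.04,0],[0,-0.04,0],[0,-0.03,0],[0,0,0]], "delta_rot": [[0,0,0],[0,0,0],[0,0,0],[0,0,0],[0,0,0],[0,0,0],[0,0,0],[0,0,0]]}}

```text
time: 11.75
ee_pos: [0.5079, 0.1659, 0.0274]
eef_rot: [0.03, 1.0, -0.0, -0.0]
ft_force: [0.4, -1.5, 0.9]
width: 0.061
grip_force: 4.9
```

```bash
cat > pot.py <<'E'
from h import *
need([.508,.163,.0276])
from scipy.optimize import least_squares
def pts(P):
    a=np.linspace(0,2*np.pi,60);return np.array([[P[0]+R*np.cos(t),P[1]+R*np.sin(t),z] for R,z in((.026,.022),(.0305,.077),(.023,.089)) for t in a])
for n,(x0,x1,y0,y1) in(('scene',(285,360,120,200)),('top',(240,312,205,275))):
    c=shot(n,n+'4.png');im=c['pixels'][:,:,::-1];s=cv2.cvtColor(im,cv2.COLOR_BGR2HSV)[y0:y1,x0:x1]
    m=((s[...,1]>100)&((s[...,0]<20)|(s[...,0]>170))).astype(np.uint8)
    k=cv2.findContours(m,cv2.RETR_EXTERNAL,cv2.CHAIN_APPROX_NONE)[0]
    if not k:continue
    k=max(k,key=cv2.contourArea);b=cv2.boundingRect(k+np.array([x0,y0]));q=proj(c,pts([.508,.163]))+.5
    print(n,'bbox',b,'pred',q.min(0),q.max(0)-q.min(0))
E
python3 pot.py
```

```text
t 11.75 at [0.5079 0.1659 0.0274] ydir 86.53 zax [-4.e-04 -7.e-04 -1.e+00] F [ 0.4 -1.5  0.9] w 0.061
units [-0.002 -0.014 -0.001]
scene bbox (315, 154, 17, 22) pred [308.59347421 147.76122   ] [23.11461234 30.049016  ]
```

{"api": "play_rows", "payload": {"claw": [0.5,0.5,0.27,0.25,0.2,0.1,0,0], "delta_pos": [[0,-0.012,0],[0,0,0],[0,0,0],[0,0,0],[0,0,0],[0,0,0],[0,0,0],[0,0,0]], "delta_rot": [[0,0,0],[0,0,0],[0,0,0],[0,0,0],[0,0,0],[0,0,0],[0,0,0],[0,0,0]]}}

```text
time: 12.65
ee_pos: [0.5078, 0.165, 0.0275]
eef_rot: [0.03, 1.0, 0.0, 0.0]
ft_force: [-0.3, -0.3, 0.3]
width: 0.0838
grip_force: 0.0
```

{"api": "play_rows", "payload": {"claw": [0,0,0,0,0,0,0,0], "delta_pos": [[0,0,0],[0,0,-0.05],[0,0,-0.1],[0,0,-0.15],[0,0,-0.2],[0,0,-0.2],[0,0,-0.1],[0,0,0]], "delta_rot": [[0,0,0],[0,0,0],[0,0,0],[0,0,0],[0,0,0],[0,0,0],[0,0,0],[0,0,0]]}}

```text
time: 13.45
ee_pos: [0.5095, 0.1655, 0.1916]
eef_rot: [0.03, 1.0, 0.002, 0.003]
ft_force: [-0.4, 0.3, -0.5]
width: 0.0872
grip_force: 0.0
```

{"api": "play_rows", "payload": {"claw": [1,1,1,1,1,1,1,1], "delta_pos": [[0,-0.15,0],[0,-0.22,0],[0,-0.22,0],[0,-0.22,0],[0,-0.22,0],[0,-0.22,0],[0,-0.15,0],[0,0,0]], "delta_rot": [[0,0,0],[0,0,0],[0,0,0],[0,0,0],[0,0,0],[0,0,0],[0,0,0.0245],[0,0,0.0245]], "squeeze": 10}}

```text
time: 14.25
ee_pos: [0.4899, -0.1196, 0.1872]
eef_rot: [0.111, 0.994, -0.001, -0.0]
ft_force: [-0.7, -0.3, -0.2]
width: 0.0313
grip_force: 0.0
```

```bash
python3 pot.py; python3 -c "
from h import *
need([.4887,-.152,.055],78)
a=cv2.imread('pics/top4.png')[190:290,130:330];b=cv2.imread('pics/scene4.png')[80:220,270:410]
cv2.imwrite('pics/c4.png',np.hstack([cv2.resize(a,(500,250)),cv2.resize(b,(250,250))]))"
```

```text
t 14.25 at [ 0.4899 -0.1196  0.1872] ydir 77.21 zax [-6.0e-04 -1.1e-03 -1.0e+00] F [-0.7 -0.3 -0.2] w 0.0313
units [0.224 1.399 0.797]
scene bbox (310, 148, 22, 28) pred [308.59347421 147.76122   ] [23.11461234 30.049016  ]
top bbox (262, 225, 24, 27) pred [262.23895542 224.57384383] [27.6331088  27.70534109]
t 14.35 at [ 0.4906 -0.1153  0.187 ] ydir 77.6 zax [-9.e-04  2.e-04 -1.e+00] F [0.5 0.8 0. ] w 0.0228
rot z units -0.0022004226547648405
units [-0.029 -0.181  0.66 ]
```

View pics/c4.png

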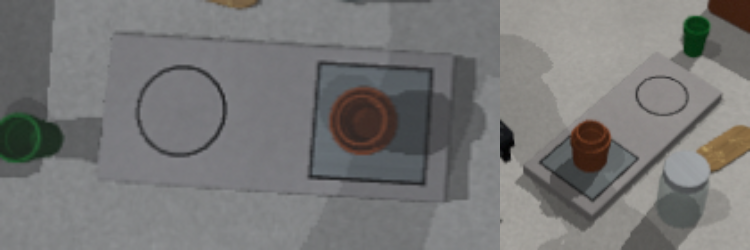

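The stack stands upright and nested at the middle of the pan: pot box (262,225,24,27) against predicted (262,225) for the pan centre. Now the square key.

{"api": "play_rows", "payload": {"claw": [1,1,1,1,1,1,1], "delta_pos": [[-0.03,-0.18,0],[0,0,0.2],[0,0,0.2],[0,0,0.16],[0,0,0.1],[0,0,0],[0,0,0]], "delta_rot": [[0,0,0],[0,0,0],[0,0,0],[0,0,0],[0,0,0],[0,0,0],[0,0,0]]}}

```text
time: 15.05
ee_pos: [0.4896, -0.1505, 0.0558]
eef_rot: [0.105, 0.994, -0.0, -0.0]
ft_force: [0.5, 0.9, 0.3]
width: 0.0005
grip_force: 0.0
```

```bash
python3 -c "
from h import *
need([.4887,-.152,.034])"
```

```text
t 15.05 at [ 0.4896 -0.1505  0.0558] ydir 77.91 zax [-5.e-04  0.e+00 -1.e+00] F [0.5 0.9 0.3] w 0.0005
units [ 0.003 -0.008  0.109]
```

{"api": "play_rows", "payload": {"claw": [1,1,1,1,1,1,1], "delta_pos": [[0.003,-0.008,0.03],[0,0,0.03],[0,0,0.02],[0,0,0.02],[0,0,0.012],[0,0,0],[0,0,0]], "delta_rot": [[0,0,0],[0,0,0],[0,0,0],[0,0,0],[0,0,0],[0,0,0],[0,0,0]]}}

```text
time: 15.75
ee_pos: [0.4889, -0.1524, 0.0343]
eef_rot: [0.106, 0.994, 0.001, 0.0]
ft_force: [-6.7, 2.3, 18.6]
width: 0.0004
grip_force: 9.3
```

{"api": "play_rows", "payload": {"claw": [1,1,1,1,1,1,1,1], "delta_pos": [[0,0,-0.03],[0,0,-0.1],[0,0,-0.2],[0,-0.15,0],[0,-0.2,0],[0,-0.2,0],[0,0,0.15],[0,0,0]], "delta_rot": [[0,0,0],[0,0,0],[0,0,0],[0,0,0],[0,0,0],[0,0,0],[0,0,0],[0,0,0]]}}

```text
time: 16.55
ee_pos: [0.463, -0.26, 0.0665]
eef_rot: [0.107, 0.994, 0.0, -0.002]
ft_force: [0.5, 1.4, -0.1]
width: 0.0006
grip_force: 0.0
```

```bash
python3 -c "
from h import *
need([.4648,-.260,.034])"
```

```text
t 16.55 at [ 0.463  -0.26    0.0665] ydir 77.67 zax [-0.0046  0.0012 -1.    ] F [ 0.5  1.4 -0.1] w 0.0006
units [-0.01   0.002  0.163]
```

{"api": "play_rows", "payload": {"claw": [1,1,1,1], "delta_pos": [[0,0,0.04],[0,0,0.02],[0,0,0],[0,0,0]], "delta_rot": [[0,0,0],[0,0,0],[0,0,0],[0,0,0]]}}

```text
time: 16.95
ee_pos: [0.4658, -0.2595, 0.0576]
eef_rot: [0.106, 0.994, 0.0, 0.0]
ft_force: [-0.2, -0.6, -0.1]
width: 0.0006
grip_force: 0.0
```

```bash
python3 -c "
from h import *
need([.4648,-.260,.034])"
```

```text
t 16.95 at [ 0.4658 -0.2595  0.0576] ydir 77.84 zax [ 6.e-04  1.e-04 -1.e+00] F [-0.2 -0.6 -0.1] w 0.0006
units [ 0.004 -0.003  0.118]
```

{"api": "play_rows", "payload": {"claw": [1,1,1,1,1,1,1], "delta_pos": [[0,-0.003,0.04],[0,0,0.03],[0,0,0.02],[0,0,0.02],[0,0,0.012],[0,0,0],[0,0,0]], "delta_rot": [[0,0,0],[0,0,0],[0,0,0],[0,0,0],[0,0,0],[0,0,0],[0,0,0]]}}

```text
time: 17.65
ee_pos: [0.4651, -0.2604, 0.0341]
eef_rot: [0.107, 0.994, 0.001, -0.0]
ft_force: [-10.0, 6.2, 25.8]
width: 0.0003
grip_force: 13.3
```

The bar key is fully down at 26 N. Lift off and look once more.

{"api": "play_rows", "payload": {"claw": [1,1,1,1,1,1,1,1], "delta_pos": [[0,0,-0.03],[0,0,-0.1],[0,0,-0.2],[0,0,-0.2],[0,0,-0.2],[0,0,-0.1],[0,0,0],[0,0,0]], "delta_rot": [[0,0,0],[0,0,0],[0,0,0],[0,0,0],[0,0,0],[0,0,0],[0,0,0],[0,0,0]]}}

```text
time: 18.45
ee_pos: [0.4652, -0.2604, 0.1983]
eef_rot: [0.106, 0.994, 0.0, 0.0]
ft_force: [-0.2, 0.4, 0.1]
width: 0.0008
grip_force: 0.0
```

```bash
python3 pot.py
```

```text
t 18.45 at [ 0.4652 -0.2604  0.1983] ydir 77.79 zax [ 2.e-04  2.e-04 -1.e+00] F [-0.2  0.4  0.1] w 0.0008
units [0.238 2.114 0.854]
scene bbox (310, 148, 22, 28) pred [308.59347421 147.76122   ] [23.11461234 30.049016  ]
top bbox (262, 225, 26, 27) pred [262.23895542 224.57384383] [27.6331088  27.70534109]
```

View pics/scene4.png

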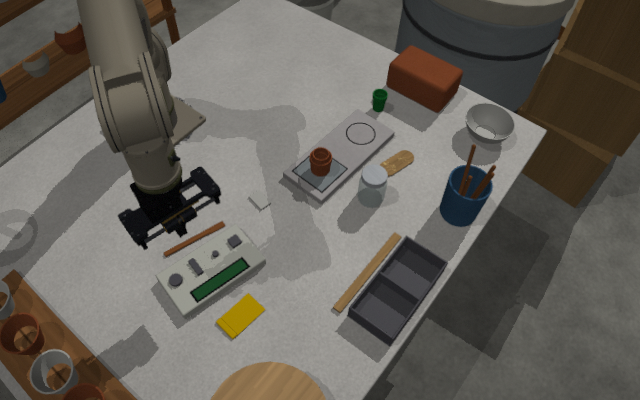

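The picture shows the stack on the pan at (320,161), all keys up at (175,281) to (233,242), the arm clear, and everything else in place.

```bash
python3 -c "
from bench import r
print(r.close_job())"
```

```text
the job is handed in; nothing more can be done
None
```

The job is handed in at about 18.5 s: scale zeroed, nested stack slid upright to the pan's middle and released, then hold and enter each pressed fully and let up; the zero press peaked at about 45 N through the fingertips.

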